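Lay out the nail cases and close the tub

TASK

Lift the red lid off the steel tub by its knob and set it aside flat on the black rubber mat; then take out every orange nail case and lay them upright on the little pallet slab in its painted interlocking pattern, one squarely in each blue-edged outline. When all are laid and let go, put the lid back squarely so that it covers the tub. The cases' black grips are brittle: pinch them lightly, about 20 N on each finger and never more than 35 N, and leave the other tools on the bench where they are.

Things in the scene. Friction and masses are not known exactly. Their poses are not given: they have to be found in the camera images.
- tub: Fixed open steel tub, outside 220 mm (x) by 176 mm (y), 80 mm tall, walls and floor 5 mm thick; origin at the centre of its underside, on the bench. Holds the cases, two rows of two, long sides roughly along its x, about 96 mm apart in x and 72 mm in y; the end walls may be as near as 42 mm to a case's middle: open the gripper only part-way inside.
- lid: Loose flat red lid, 240 mm (its x) by 196 mm (its y), 8 mm thick, 0.45 kg, lying on the tub's rim (its underside is then 80 mm above the tub's underside). Origin at the centre of its underside, z up. At its middle stands a round black knob 34 mm across, from 20 to 50 mm above the lid's underside, on a thinner stem.
- mat: Fixed black rubber mat 250 mm (x) by 206 mm (y), 4 mm thick, where the lid is to be set aside; origin at the centre of its underside, on the bench.
- slab: Fixed wooden pallet slab 230 by 230 mm, 24 mm tall; origin at the centre of its underside. On its top four white outlines with blue edges, each 84 by 54 mm, form a pinwheel with 6 mm between neighbours and a small hollow in the middle.
- slot1 (a point): Centre of painted outline 1, on the slab's top; its x axis runs along the outline's long side. Any case may go in any outline, either way round.
- slot2 (a point): Centre of painted outline 2, on the slab's top; its x axis runs along the outline's long side. Any case may go in any outline, either way round.
- slot3 (a point): Centre of painted outline 3, on the slab's top; its x axis runs along the outline's long side. Any case may go in any outline, either way round.
- slot4 (a point): Centre of painted outline 4, on the slab's top; its x axis runs along the outline's long side. Any case may go in any outline, either way round.
- case1: Orange plastic horseshoe-nail case (one of three or four alike; may be absent), 84 mm (its x) by 54 mm (its y), 38 mm tall, 0.28 kg; on its top centre stands a black upright grip 36 mm long (along its y) and 14 mm thick (along its x, so the fingers close along the case's long side), reaching from 38 to 70 mm above the case's underside. Origin at the centre of its underside, z up.
- case2: Orange plastic horseshoe-nail case (one of three or four alike; may be absent), 84 mm (its x) by 54 mm (its y), 38 mm tall, 0.28 kg; on its top centre stands a black upright grip 36 mm long (along its y) and 14 mm thick (along its x, so the fingers close along the case's long side), reaching from 38 to 70 mm above the case's underside. Origin at the centre of its underside, z up.
- case3: Orange plastic horseshoe-nail case (one of three or four alike; may be absent), 84 mm (its x) by 54 mm (its y), 38 mm tall, 0.28 kg; on its top centre stands a black upright grip 36 mm long (along its y) and 14 mm thick (along its x, so the fingers close along the case's long side), reaching from 38 to 70 mm above the case's underside. Origin at the centre of its underside, z up.
- case4: Orange plastic horseshoe-nail case (one of three or four alike; may be absent), 84 mm (its x) by 54 mm (its y), 38 mm tall, 0.28 kg; on its top centre stands a black upright grip 36 mm long (along its y) and 14 mm thick (along its x, so the fingers close along the case's long side), reaching from 38 to 70 mm above the case's underside. Origin at the centre of its underside, z up.
- clinchers: Chrome clinchers 280 mm long, a bystander; leave it where it is. Origin at its underside near its middle.
- hoof_pick: Brass hoof pick 160 mm long, a bystander; leave it where it is. Origin at its underside near its middle.
- hardy: Cast-iron hardy tool 50 mm wide, 61 mm tall, a bystander; leave it where it is. Origin at its underside near its middle.
- heel_wedge: Black plastic heel wedge 75 by 50 mm, a bystander; leave it where it is. Origin at its underside near its middle.
- horseshoe: Loose steel horseshoe about 130 mm, a bystander; leave it where it is. Origin at its underside near its middle.
- rasp: Hoof rasp 340 mm long with a wooden handle, a bystander; leave it where it is. Origin at its underside near its middle.

How it is judged (in metres and radians):
On the way, in this order (a step that is already met when the one before it is completed fails the run):
1. the lid lies flat on the rubber mat, let go (horizontal distance between lid and mat below 0.05 m and height (world z) of lid below 0.012 m and angle between lid's own z axis and vertical below 0.06 rad and linear speed of lid below 0.02 m/s and contact force between the fingers and lid below 0.2 N), for 0.2 s.
2. every case lies in an outline on the slab, let go (((horizontal distance between case1 and slot1 below 0.01 m and angle between the x axis of case1 and the x axis of slot1, either way round below 0.14 rad) or (horizontal distance between case1 and slot2 below 0.01 m and angle between the x axis of case1 and the x axis of slot2, either way round below 0.14 rad) or (horizontal distance between case1 and slot3 below 0.01 m and angle between the x axis of case1 and the x axis of slot3, either way round below 0.14 rad) or (horizontal distance between case1 and slot4 below 0.01 m and angle between the x axis of case1 and the x axis of slot4, either way round below 0.14 rad)) and z of case1 in the frame of slab between 0.019 and 0.029 m and angle between each of case1, case2, case3, case4's own z axis and vertical below 0.08 rad and linear speed of each of case1, case2, case3, case4 below 0.02 m/s and contact force between the fingers and case1 below 0.2 N and ((horizontal distance between case2 and slot1 below 0.01 m and angle between the x axis of case2 and the x axis of slot1, either way round below 0.14 rad) or (horizontal distance between case2 and slot2 below 0.01 m and angle between the x axis of case2 and the x axis of slot2, either way round below 0.14 rad) or (horizontal distance between case2 and slot3 below 0.01 m and angle between the x axis of case2 and the x axis of slot3, either way round below 0.14 rad) or (horizontal distance between case2 and slot4 below 0.01 m and angle between the x axis of case2 and the x axis of slot4, either way round below 0.14 rad)) and z of case2 in the frame of slab between 0.019 and 0.029 m and contact force between the fingers and case2 below 0.2 N and ((horizontal distance between case3 and slot1 below 0.01 m and angle between the x axis of case3 and the x axis of slot1, either way round below 0.14 rad) or (horizontal distance between case3 and slot2 below 0.01 m and angle between the x axis of case3 and the x axis of slot2, either way round below 0.14 rad) or (horizontal distance between case3 and slot3 below 0.01 m and angle between the x axis of case3 and the x axis of slot3, either way round below 0.14 rad) or (horizontal distance between case3 and slot4 below 0.01 m and angle between the x axis of case3 and the x axis of slot4, either way round below 0.14 rad)) and z of case3 in the frame of slab between 0.019 and 0.029 m and contact force between the fingers and case3 below 0.2 N and ((horizontal distance between case4 and slot1 below 0.01 m and angle between the x axis of case4 and the x axis of slot1, either way round below 0.14 rad) or (horizontal distance between case4 and slot2 below 0.01 m and angle between the x axis of case4 and the x axis of slot2, either way round below 0.14 rad) or (horizontal distance between case4 and slot3 below 0.01 m and angle between the x axis of case4 and the x axis of slot3, either way round below 0.14 rad) or (horizontal distance between case4 and slot4 below 0.01 m and angle between the x axis of case4 and the x axis of slot4, either way round below 0.14 rad)) and z of case4 in the frame of slab between 0.019 and 0.029 m and contact force between the fingers and case4 below 0.2 N), for 0.2 s.
At the end, for the whole second after the job is handed in: Every case stands on the slab's top in one of the outlines (within 10 mm and 8 degrees), and the lid lies flat on the tub's rim, centred within 12 mm and square within 6 degrees; all released and at rest (all of step 2 and horizontal distance between lid and tub below 0.012 m and angle between the x axis of lid and the x axis of tub, either way round below 0.1 rad and z of lid in the frame of tub between 0.075 and 0.085 m and angle between lid's own z axis and vertical below 0.05 rad and linear speed of lid below 0.02 m/s); the robot touches nothing.
It fails at once if a case is squeezed hard: more than 35 N on each finger (70 N in all) (contact force between the fingers and case1 above 70 N or contact force between the fingers and case2 above 70 N or contact force between the fingers and case3 above 70 N or contact force between the fingers and case4 above 70 N).
It fails at once if one of the other tools on the bench is moved by more than 30 mm (distance of any of clinchers, hoof_pick, hardy, heel_wedge, horseshoe, rasp from where it was at the start of the episode above 0.03 m).
Of case1, case2, case3, case4 only 3 to 4 are there at a start; the rules pass over those that are not, and their reading is None.
At some moment in a run one of case1, case2, case3, case4, lid may be knocked a few centimetres aside while the robot is not near it.
Once in a run the grip may slacken for a moment while it holds something.
It also fails if it takes over 210 s, if anything falls off the work surface, if the arm or the gripper's body presses on something with over 40 N, if the wrist force passes 120 N, or if a joint passes its speed limit or range.

ROBOT

A 6-joint arm with a two-finger parallel gripper is mounted at the origin on the work surface. World frame = base frame: x ahead of the robot, y to its left, z up, the work surface at z = 0. Lengths are in mm, angles in rad, forces in N, time in s.
With the tool pointing down it reaches from about 275 to 750 mm from the base axis. Payload 10.2 kg.
Tool frame: the origin (TCP) lies between the finger pads; the fingertips stand 8 mm ahead of it and the grasp point (between the pads) lies 11 mm behind it; z points along the fingers, y is the line along which they close (so a half turn about z gives the same grasp; the last joint's range is limited). The gripper opens to 85 mm and grips with 20 to 120 N. Pads are 22 mm wide; open, the fingers measure 114 mm over their backs; the gripper's body (76 mm by 85 mm) begins 54 mm behind the grasp point. The pads swing forward as they close: fully open they stand 13 mm farther back than shut.
Start: joints at [0.945, 0.313, 1.498, -0, 1.331, -0.223], TCP at [205.811, 482.984, 239.294] pointing down, gripper open.
Joint ranges: [-2.94, 2.94], [-0.97, 2.17], [0.19, 2.56], [-1.23, 4.37], [0.02, 3.11], [-2.88, 2.88]. Speed limits (rad/s): [2.39, 2.39, 3.01, 3.14, 3.14, 3.14].

INTERFACE

Orientations are given as a unit quaternion [w, x, y, z].
In Python, from rig import * gives the robot as it stands.
- The arm moves only by the shell command python3 -m handwheel 'ROWS' [FORCE]. ROWS is JSON, a list that holds one entry, the list of rows, each a list of 7 numbers: the shift along the world's x, y, z in mm, then the turn, a rotation vector about the world's x, y, z in degrees, then the opening, from -1 (shut) to 1 (fully open). A call has 1 to 8 rows; each row shifts and turns the commanded pose from where the row before left it; what a row does not reach is not made up. A row lasts 1/8 s, in which the tool goes at most 62.5 mm and 10.7 degrees, less where a joint would pass 70% of its speed; a pose out of reach is approached as far as the arm can. A call is refused whole if a number of a shift passes 62.5 or a number of a turn 10.7, either way. A call with a gripper value outside its range is refused whole. The fingers move at their own pace and stop on an object; FORCE is the grip in N (left out, the last holds). Time passes only in rows, so rows that do not move let the fingers close. It gives the time, the measured TCP pose, the force, the opening and the grip force at its end, in the units of the state.
- sense(): the state, without advancing time (a new reading comes with each control period).
- capture(name): name is "side" or "top" or "wrist"; returns a dict with "image" (400x640x3 uint8, red, green, blue), "fx", "fy", "cx", "cy" (pixels), "rvec" (rotation vector, rad) and "tvec" (3), from world to camera coordinates, as OpenCV has them; the wrist camera has in their place "hand_eye" (4x4, takes a point from camera to tool coordinates, whose origin is the TCP and whose axes are the flange's). Camera axes: x right, y down, z forward; pixel columns grow to the right and rows downward; lengths in mm; the calibration is good to about 2 mm. A picture is of the moment at which its call begins: read the wrist's pose just before it. There is no depth.
- finish_job(): hands the job in; it is judged then, once.
The state is a dict: "time_s": time; "joints": joint angles; "dq": joint speeds; "tau": joint torques, N m; "eef_pos": TCP position; "ee_rot": TCP orientation; "force": force on the tool from outside, world axes, zero at the start; "wrist_torque": the same for the moment, N m; "grip_width": opening from 0.0 (shut) to 1.0 (fully open); "grip_force": force on a finger pad.
Only numpy, scipy, OpenCV 4.12 (cv2) and the standard library are available. Lean on these libraries where they do the work, as an engineer would, in place of code of your own. Each camera call takes 0.05 s, during which the arm holds its last target. There are 200 camera calls.

## Working session

There is one attempt and no reset: what is moved stays moved. The work goes in short steps, Python scripts to look and compute and a shell command to move; the robot and the scene stay as the last step left them, time stands still between calls to the robot, and variables do not carry over. Pictures are saved under pics/ and viewed, at most 17 in all, crops included, and the job is handed in when it is done.

```bash
ls; mkdir -p pics; python3 - <<'E'
from rig import *
import cv2
for n in("top","side"):
    c=capture(n); cv2.imwrite(f"pics/{n}0.png",c["image"][:,:,::-1]); print(n,{k:c[k] for k in c if k!="image"})
s=sense(); print(s)
E
```

```text
pics
top {'fx': 471.68382688658807, 'fy': 471.68382688658807, 'cx': 313.2699728262468, 'cy': 200.44747562074136, 'rvec': array([ 2.15445123, -2.13820587,  0.15972216]), 'tvec': array([   5.91931074,  589.83806174, 1380.58151441])}
side {'fx': 410.22622943965376, 'fy': 410.22622943965376, 'cx': 318.3891340412124, 'cy': 207.80150269404544, 'rvec': array([ 2.0986305 , -0.05806103,  0.0331609 ]), 'tvec': array([-584.24543597,   92.72128964, 1389.09233923])}
{'time_s': 0.1, 'joints': array([ 9.44604919e-01,  3.13394116e-01,  1.49837658e+00, -3.13558293e-05,
        1.33103529e+00, -2.23398743e-01]), 'dq': array([ 0.00096329, -0.00209414, -0.00292926,  0.00079042, -0.00114272,
       -0.00055433]), 'tau': array([ 3.01770342e-03, -4.12894607e+01, -2.60140210e+01, -1.35163004e-04,
        2.95663864e-03,  8.07913898e-05]), 'eef_pos': array([205.6696936 , 482.77999694, 238.78644977]), 'ee_rot': array([-2.36154988e-04,  2.00033942e-01,  9.79788780e-01, -5.59025532e-04]), 'force': array([ 0.35394299, -0.17511434,  0.47052265]), 'wrist_torque': array([-0.02315942, -0.00786544,  0.00671288]), 'grip_force': 0.0, 'grip_width': 1.000359809733114}
```

View pics/top0.png

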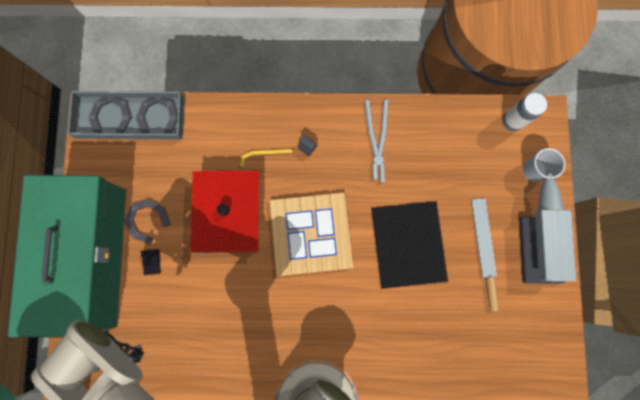

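View pics/side0.png

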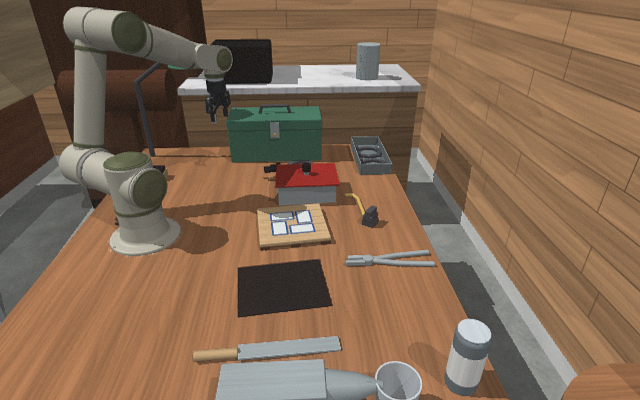

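The top view shows the red lid at (225,210) with its knob at (223,209), the slab at (312,234) with its outlines, and the mat at (409,244). The side view agrees, and the clinchers, pick and hardy lie beyond them. Next I measure them in mm.

```bash
cat > h.py <<'E'
from rig import *
import cv2, numpy as np
from scipy.spatial.transform import Rotation as R
def quat(q): return R.from_quat([q[1],q[2],q[3],q[0]])
class Cam:
    def __init__(s,name):
        st=sense(); c=capture(name); s.img=c["image"]; s.st=st
        s.K=np.array([[c["fx"],0,c["cx"]],[0,c["fy"],c["cy"]],[0,0,1]])
        if name=="wrist":
            H=np.array(c["hand_eye"]); T=np.eye(4); T[:3,:3]=quat(st["ee_rot"]).as_matrix(); T[:3,3]=st["eef_pos"]
            W=T@H; s.Rc=W[:3,:3]; s.o=W[:3,3]
        else:
            Rm=cv2.Rodrigues(np.array(c["rvec"],float))[0]; s.Rc=Rm.T; s.o=-Rm.T@np.array(c["tvec"])
        s.hsv=cv2.cvtColor(s.img,cv2.COLOR_RGB2HSV)
    def plane(s,px,z):
        px=np.atleast_2d(px).astype(float)
        d=(np.c_[px,np.ones(len(px))]@np.linalg.inv(s.K).T)@s.Rc.T
        return (s.o+d*((z-s.o[2])/d[:,2])[:,None])[:,:2]
    def proj(s,P):
        p=(np.atleast_2d(P)-s.o)@s.Rc@s.K.T; return p[:,:2]/p[:,2:]
    def mask(s,lo,hi): return cv2.inRange(s.hsv,np.array(lo),np.array(hi))
    def save(s,n): cv2.imwrite(f"pics/{n}.png",s.img[:,:,::-1])
    def blobs(s,m,z,amin=30,amax=1e9,mode=cv2.RETR_EXTERNAL):
        out=[]
        for c in cv2.findContours(m,mode,cv2.CHAIN_APPROX_NONE)[0]:
            if amin<cv2.contourArea(c)<amax:
                out.append((c.reshape(-1,2).mean(0).round(1),)+rect(s.plane(c.reshape(-1,2),z)))
        return out
def rect(w):
    """centre, long, short, angle (deg) of long side in world xy"""
    r=cv2.minAreaRect(w.astype(np.float32)); b=cv2.boxPoints(r); e=[b[1]-b[0],b[2]-b[1]]
    e.sort(key=np.linalg.norm); a=np.degrees(np.arctan2(e[1][1],e[1][0]))%180
    return np.round(r[0],1),round(float(np.linalg.norm(e[1])),1),round(float(np.linalg.norm(e[0])),1),round(a,1)
E
python3 - <<'E'
from h import *
c=Cam("top"); h=c.hsv
red=c.mask((0,150,60),(8,255,255))|c.mask((172,150,60),(180,255,255))
print("lid",c.blobs(red,88,1000))
blk=c.mask((0,0,0),(180,255,45)); 
print("dark z4",c.blobs(blk,4,500)); 
k=np.zeros_like(blk);k[195:225,205:240]=blk[195:225,205:240]
print("knob",c.blobs(k,130,20))
blue=c.mask((105,60,60),(135,255,255)); blue[:,:265]=0; blue[:,360:]=0
print("blue",c.blobs(blue,24,100,1e9,cv2.RETR_CCOMP))
w=c.mask((8,40,150),(28,140,255)); w[:,:260]=0;w[:,365:]=0
print("slab px",[h[y,x].tolist() for y,x in((205,280),(265,345),(220,365),(240,380))])
wc=Cam("wrist"); wc.save("w0")
E
```

```text
lid [(array([224.7, 211. ]), array([551.6, 268.8]), 240.6, 200.1, np.float32(0.5))]
dark z4 [(array([408.6, 244.4]), array([ 463.8, -282.8]), 239.7, 194.4, np.float32(6.4)), (array([ 51.6, 130. ]), array([820.1, 840.8]), 294.9, 30.9, np.float32(0.2))]
knob [(array([222.7, 209.2]), array([549.9, 265.9]), 24.4, 21.8, np.float32(46.4))]
blue []
slab px [[19, 110, 235], [19, 110, 237], [13, 159, 196], [160, 20, 38]]
```

```bash
python3 -m handwheel '[[[49,-31,0,0,0,-9.6,1],[49,-31,0,0,0,-9.6,1],[49,-31,0,0,0,-9.6,1],[49,-31,0,0,0,-9.6,1],[49,-31,0,0,0,-9.6,1],[49,-31,0,0,0,-9.6,1],[50,-30,0,0,0,-9.4,1],[0,0,0,0,0,0,1]]]' 20; python3 - <<'E'
from h import *
c=Cam("wrist"); c.save("w1"); print(sense()["eef_pos"],sense()["joints"],c.o,c.Rc)
E
```

```text
time_s: 1.2
eef_pos: [552.2, 264.4, 238.1]
ee_rot: [-0.0, 0.71, 0.705, -0.001]
force: [0.4, -0.1, -0.3]
grip_width: 1.002
grip_force: 0.0
[550.53420613 265.94725951 238.40373927] [2.58575828e-01 5.08368322e-01 1.21508751e+00 1.31240290e-04
 1.41953865e+00 2.61716910e-01] [553.15451046 333.23555366 371.35161903] [[ 0.99997716 -0.00568315 -0.00365805]
 [-0.00646167 -0.96258075 -0.27091796]
 [-0.0019815   0.27093541 -0.96259549]]
```

View pics/w1.png

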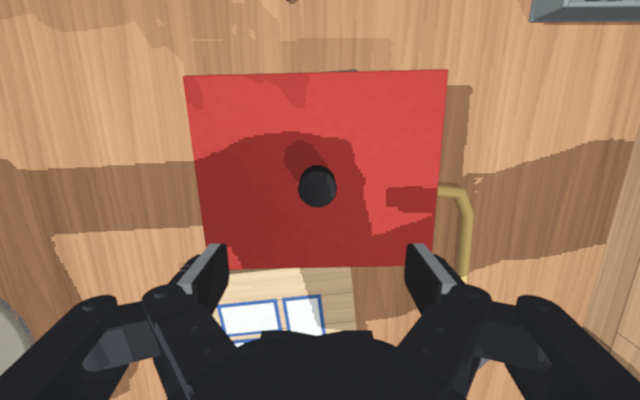

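The wrist view shows the lid spanning (185..447, 70..270), the knob at (318,186) and two of the outlines at the bottom. Fingers close along image x, which is world x.

```bash
python3 - <<'E'
from h import *
c=Cam("wrist")
red=c.mask((0,130,40),(8,255,255))|c.mask((172,130,40),(180,255,255))
print("lid",c.blobs(red,88,5000))
m=c.mask((0,0,0),(180,255,50)); k=np.zeros_like(m); k[150:220,290:350]=m[150:220,290:350]
print("knob",c.blobs(k,125,200)); print(c.proj([[550.5,266,227]]))
blue=c.mask((105,60,60),(135,255,255)); print(c.blobs(blue,24,100,1e9,cv2.RETR_CCOMP))
E
```

```text
lid [(array([320. , 165.8]), array([552.9, 271.8]), 237.7, 194.1, np.float32(0.9))]
knob [(array([319.3, 186.1]), array([551.6, 273.4]), 35.5, 27.8, np.float32(79.8))]
[[315.76713038 247.15788258]]
[(array([248. , 316.6]), array([457.4,  61.6]), 84.3, 53.3, np.float32(6.1)), (array([304.5, 310.1]), array([533.3,  65.1]), 63.1, 51.9, np.float32(96.3))]
```

```bash
python3 -m handwheel '[[[1,5,-44,0,0,0,1],[0,0,-44,0,0,0,1],[0,0,-44,0,0,0,1],[0,0,0,0,0,0,1],[0,0,0,0,0,0,-1],[0,0,0,0,0,0,-1],[0,0,0,0,0,0,-1],[0,0,0,0,0,0,-1]]]' 60;python3 -m handwheel '[[[0,0,0,0,0,0,-1],[0,0,0,0,0,0,-1],[0,0,30,0,0,0,-1],[0,0,40,0,0,0,-1],[0,0,0,0,0,0,-1]]]' 60
```

```text
time_s: 2.3
eef_pos: [551.6, 272.3, 109.1]
ee_rot: [0.001, 0.708, 0.707, 0.001]
force: [-0.8, 0.7, 6.3]
grip_width: 0.387
grip_force: 59.8
time_s: 2.92
eef_pos: [551.8, 272.3, 180.0]
ee_rot: [0.001, 0.708, 0.707, 0.002]
force: [0.3, -0.8, -4.5]
grip_width: 0.383
grip_force: 61.1
```

```bash
python3 -m handwheel '[[[-4,-30,0,0,0,0,-1],[-8,-48,0,0,0,0,-1],[-8,-50,0,0,0,0,-1],[-8,-50,0,0,0,0,-1],[-8,-50,0,0,0,0,-1],[-8,-50,0,0,0,0,-1],[-8,-50,0,0,0,0,-1],[-8,-50,0,0,0,0,-1]]]' ;python3 -m handwheel '[[[-8,-50,0,0,0,0,-1],[-8,-50,0,0,0,0,-1],[-7,-46,0,0,0,0,-1],[-5,-28,-10,0,0,0,-1],[0,0,-40,0,0,0,-1],[0,0,-40,0,0,0,-1],[0,0,-40,0,0,0,-1],[0,0,0,0,0,0,-1]]]'
```

```text
time_s: 3.92
eef_pos: [489.6, -107.2, 175.7]
ee_rot: [-0.001, 0.708, 0.707, -0.0]
force: [0.9, -0.3, -4.1]
grip_width: 0.375
grip_force: 60.9
time_s: 4.92
eef_pos: [460.8, -278.2, 43.8]
ee_rot: [-0.004, 0.708, 0.707, -0.0]
force: [-0.4, 0.2, -3.0]
grip_width: 0.377
grip_force: 61.1
```

```bash
python3 -m handwheel '[[[0,0,-6,0,0,0,-1],[0,0,-3,0,0,0,-1],[0,0,0,0,0,0,-1]]]'
```

```text
time_s: 5.3
eef_pos: [463.0, -280.2, 38.9]
ee_rot: [0.0, 0.708, 0.707, 0.0]
force: [0.7, -0.4, -4.6]
grip_width: 0.381
grip_force: 61.2
```

```bash
python3 -m handwheel '[[[0,0,-3,0,0,0,-1],[0,0,-2,0,0,0,-1],[0,0,0,0,0,0,-1]]]'; python3 -m handwheel '[[[0,0,-2,0,0,0,-1],[0,0,0,0,0,0,-1]]]'
```

```text
time_s: 5.68
eef_pos: [462.9, -280.0, 33.3]
ee_rot: [0.0, 0.708, 0.707, 0.0]
force: [-0.3, 0.8, -3.2]
grip_width: 0.381
grip_force: 61.4
time_s: 5.92
eef_pos: [463.0, -280.1, 33.1]
ee_rot: [0.0, 0.707, 0.707, -0.0]
force: [-6.7, 5.1, 16.0]
grip_width: 0.379
grip_force: 63.5
```

```bash
python3 -m handwheel '[[[0,0,0,0,0,0,1],[0,0,0,0,0,0,1],[0,0,0,0,0,0,1],[0,0,0,0,0,0,1],[0,0,25,0,0,0,1],[0,0,60,0,0,0,1],[0,0,60,0,0,0,1],[0,30,60,0,0,0,1]]]' 20;python3 -m handwheel '[[[8,55,20,0,0,0,1],[8,55,20,0,0,0,1],[8,55,20,0,0,0,1],[8,55,20,0,0,0,1],[8,55,0,0,0,0,1],[8,55,0,0,0,0,1],[8,55,0,0,0,0,1],[8,55,0,0,0,0,1]]]'; python3 -m handwheel '[[[8,30,0,0,0,0,1],[8,20,0,0,0,0,1],[8,0,0,0,0,0,1],[0,0,0,0,0,0,1]]]'; python3 - <<'E'
from h import *
c=Cam("wrist"); c.save("w2")
c=Cam("top"); c.save("t2")
red=c.mask((0,130,40),(8,255,255))|c.mask((172,130,40),(180,255,255))
print("lid",c.blobs(red,12,500))
E
```

```text
time_s: 6.92
eef_pos: [462.6, -252.7, 234.3]
ee_rot: [0.001, 0.708, 0.706, -0.0]
force: [0.1, 0.3, 0.6]
grip_width: 0.998
grip_force: 0.0
time_s: 7.92
eef_pos: [526.8, 189.8, 312.2]
ee_rot: [0.0, 0.708, 0.707, 0.0]
force: [0.4, -0.7, 0.7]
grip_width: 0.999
grip_force: 0.0
time_s: 8.43
eef_pos: [551.2, 237.0, 311.8]
ee_rot: [-0.0, 0.708, 0.706, -0.0]
force: [-0.1, 0.3, -0.6]
grip_width: 1.0
grip_force: 0.0
lid [(array([409.2, 245. ]), array([ 462.6, -282.4]), 245.9, 202.9, np.float32(2.1))]
```

View pics/w2.png

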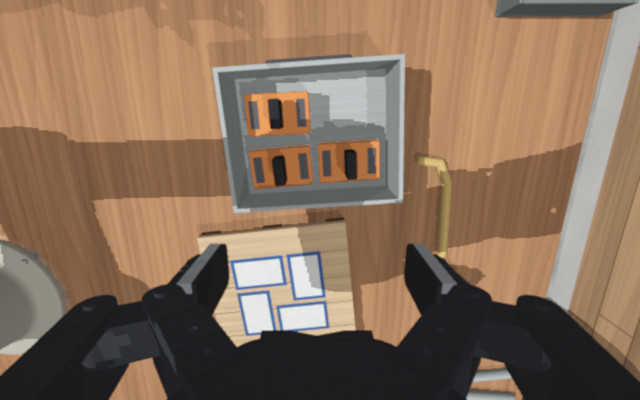

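View pics/t2.png

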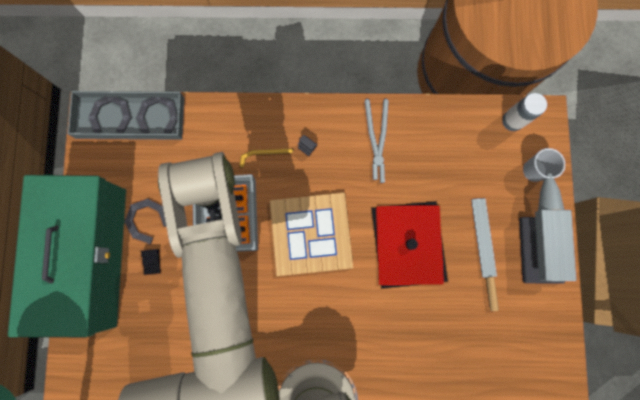

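Lid lies flat on the mat. In the wrist view the tub holds three cases, with grips at (276,113), (279,170) and (350,163), and all four outlines are visible at (258,272), (307,275), (256,313) and (303,316).

```bash
cat >> h.py <<'E'
def survey(c):
    o=c.mask((5,140,80),(16,255,255)); o[225:]=0
    o=cv2.morphologyEx(o,cv2.MORPH_CLOSE,np.ones((9,3),np.uint8))
    print("cases"); [print(*b) for b in c.blobs(o,43,600)]
    for col,r in cluster_grips(c,o): print("grip",col,*r)
def cluster_grips(c,o):
    hull=np.zeros_like(o)
    for k in cv2.findContours(o,cv2.RETR_EXTERNAL,cv2.CHAIN_APPROX_NONE)[0]:
        if cv2.contourArea(k)>600: cv2.drawContours(hull,[cv2.convexHull(k)],-1,255,-1)
    m=c.mask((0,0,0),(180,255,42))&hull
    return [(b[0],b[1:]) for b in c.blobs(m,75,60)]
def slots(c):
    bl=c.mask((105,70,60),(135,255,255)); print("slots")
    for b in c.blobs(bl,24,150,5000): print(*b)
E
python3 - <<'E'
from h import *
c=Cam("wrist"); survey(c); slots(c)
print(c.plane([(214,68),(404,55),(402,203),(236,213)],80), c.o)
E
python3 - <<'E'
import cv2
i=cv2.imread('pics/w2.png'); cv2.imwrite('pics/w2c.png',cv2.resize(i[50:220,200:420],None,fx=3.5,fy=3.5,interpolation=cv2.INTER_NEAREST))
E
```

```text
cases
[280.9 167.1] [502.5 234.8] 81.9 52.6 5.3
[348.9 160.7] [594.8 242.9] 80.8 52.8 3.2
[277.4 113.2] [500.2 305.6] 81.9 52.3 2.9
grip [279.3 170.3] [503.9 236.3] 35.9 13.8 95.3
grip [350.3 163.7] [593.4 244.2] 35.8 12.6 91.9
grip [278.  115.8] [502.3 305.1] 30.5 12.2 88.0
slots
[258.7 272. ] [458.3  61.9] 81.6 51.4 6.5
[306.1 275.2] [534.4  55.5] 81.5 51.6 96.5
[[433.97504349 356.18904155]
 [650.3588497  369.34839462]
 [661.46371445 194.30678887]
 [445.9593431  181.01826641]] [551.40999477 305.7566777  445.56607431]
```

View pics/w2c.png

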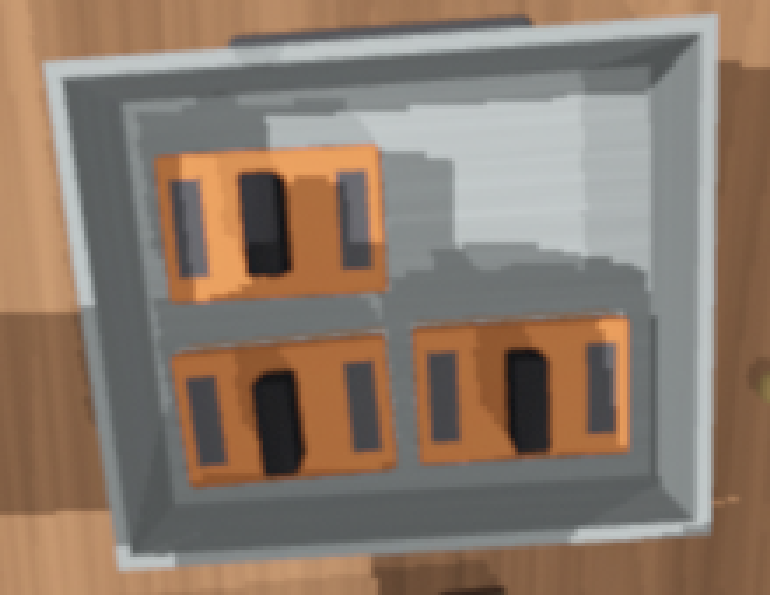

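Three cases confirmed, and the fourth place is empty. The tub rim's corners give a centre near (548,275) at 3.5°. The slab centre follows as (493,20.6) at 6.5°, so s1 is (458,62), s3 (528,-21) and s4 (452,-14). Grasp the first case.

```bash
python3 -m handwheel '[[[-24,-1,-20,0,0,5.3,-0.06],[-24,-0.5,-50,0,0,0,-0.06],[0,0,-50,0,0,0,-0.06],[0,0,-40,0,0,0,-0.06],[0,0,0,0,0,0,-0.06],[0,0,0,0,0,0,-0.06]]]' 20; python3 - <<'E'
from h import *
c=Cam("wrist"); c.save("w3"); s=sense(); print(s["eef_pos"],s["grip_width"],np.degrees(quat(s["ee_rot"]).as_rotvec()))
o=c.mask((5,140,80),(16,255,255)); print([b for b in c.blobs(o,43,300)]); print(cluster_grips(c,o))
E
```

```text
time_s: 9.32
eef_pos: [503.7, 236.4, 154.2]
ee_rot: [0.001, 0.674, 0.738, 0.001]
force: [0.6, -0.1, 0.2]
grip_width: 0.468
grip_force: 0.0
[503.78400182 236.50609989 154.4048772 ] 0.4694443475834422 [121.28425046 132.84539182   0.26568274]
[(array([313.8, 196. ]), array([502.1, 235.7]), 81.7, 52.7, np.float32(5.2)), (array([422.7, 195.6]), array([593.7, 243.7]), 84.2, 53.6, np.float32(3.2)), (array([318.4, 111.5]), array([500. , 305.7]), 81.2, 52.3, np.float32(2.9))]
[(array([426.5, 200.2]), (array([584.1, 247.6]), 33.9, 21.8, np.float32(72.5))), (array([310.9, 201.4]), (array([501.3, 239.5]), 35.4, 10.4, np.float32(94.7))), (array([318.9, 126.8]), (array([500.2, 296. ]), 13.6, 11.9, np.float32(95.2)))]
```

View pics/w3.png

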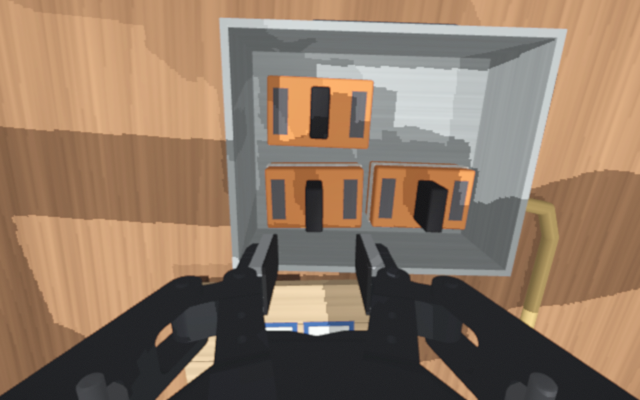

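The case's grip is at (314,205), between and ahead of the open fingers, so it is well aligned. Descend and pinch.

```bash
python3 -m handwheel '[[[-1.3,-0.5,-35,0,0,0,-0.06],[0,0,-35,0,0,0,-0.06],[0,0,-20,0,0,0,-0.06],[0,0,-8,0,0,0,-0.06],[0,0,0,0,0,0,-0.06]]]' 20; python3 -m handwheel '[[[0,0,0,0,0,0,-1],[0,0,0,0,0,0,-1],[0,0,0,0,0,0,-1],[0,0,0,0,0,0,-1],[0,0,0,0,0,0,-1]]]' 20
```

```text
time_s: 10.0
eef_pos: [502.1, 236.0, 55.2]
ee_rot: [0.0, 0.674, 0.739, 0.001]
force: [0.4, -0.2, 0.5]
grip_width: 0.469
grip_force: 0.0
time_s: 10.62
eef_pos: [502.0, 236.1, 55.3]
ee_rot: [0.0, 0.674, 0.739, 0.001]
force: [-1.6, 0.1, 6.5]
grip_width: 0.161
grip_force: 24.6
```

```bash
python3 -m handwheel '[[[0,0,5,0,0,0,-1],[0,0,20,0,0,0,-1],[0,0,35,0,0,0,-1],[0,0,35,0,0,0,-1],[0,0,10,0,0,0,-1],[0,0,0,0,0,0,-1]]]'; python3 -m handwheel '[[[2,-20,0,0,0,1.2,-1],[4,-40,0,0,0,0,-1],[4,-45,0,0,0,0,-1],[4,-45,0,0,0,0,-1],[4,-45,0,0,0,0,-1],[4,-40,0,0,0,0,-1],[4,-22,0,0,0,0,-1],[0,0,0,0,0,0,-1]]]'; python3 - <<'E'
from h import *
c=Cam("wrist"); c.save("w4"); s=sense(); print(s["eef_pos"],s["grip_width"])
for b in c.blobs(c.mask((105,70,60),(135,255,255)),24,150,9000): print(*b)
for b in c.blobs(c.mask((5,140,80),(16,255,255)),143,1000): print(*b)
E
```

```text
time_s: 11.38
eef_pos: [501.3, 235.9, 158.7]
ee_rot: [-0.0, 0.674, 0.739, -0.0]
force: [-0.7, 0.3, -2.9]
grip_width: 0.16
grip_force: 23.3
time_s: 12.38
eef_pos: [527.0, -22.1, 157.5]
ee_rot: [-0.001, 0.667, 0.745, -0.001]
force: [-0.7, 0.6, -3.9]
grip_width: 0.161
grip_force: 23.3
[526.87259877 -21.02711541 157.71199718] 0.15880060766135895
[317.5 167.8] [525.9  -6.3] 82.6 21.5 6.4
[230.5 162.9] [451.9 -14.6] 82.1 52.6 96.6
[334.9 102.6] [534.2  54.7] 81.6 53.1 96.3
[246.9  85.9] [458.1  61.1] 83.0 52.0 6.3
[315.9 230. ] [526.8 -19.7] 83.2 50.5 6.5
```

View pics/w4.png

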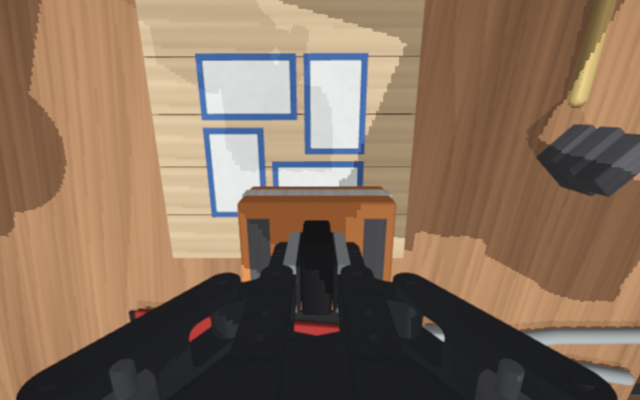

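The case hangs level over s3, and the other three outlines are clear at (247,86), (335,103) and (231,163). Shift by +1,-1.3 and lower.

```bash
python3 -m handwheel '[[[1,-1.3,-30,0,0,0,-1],[0,0,-30,0,0,0,-1],[0,0,-16,0,0,0,-1],[0,0,-4,0,0,0,-1],[0,0,-2,0,0,0,-1],[0,0,0,0,0,0,-1]]]'
```

```text
time_s: 13.18
eef_pos: [528.9, -22.4, 77.9]
ee_rot: [0.001, 0.666, 0.746, 0.0]
force: [-0.4, -0.6, -2.7]
grip_width: 0.161
grip_force: 23.3
```

```bash
python3 -m handwheel '[[[0,0,-2,0,0,0,-1],[0,0,-1.5,0,0,0,-1],[0,0,0,0,0,0,-1]]]'
```

```text
time_s: 13.55
eef_pos: [528.6, -22.4, 74.3]
ee_rot: [0.0, 0.666, 0.746, 0.0]
force: [-2.6, 0.3, 4.9]
grip_width: 0.158
grip_force: 24.4
```

```bash
python3 -m handwheel '[[[0,0,0,0,0,0,-0.06],[0,0,0,0,0,0,-0.06],[0,0,0,0,0,0,-0.06],[0,0,15,0,0,0,-0.06],[0,0,40,0,0,0,-0.06],[5,30,40,0,0,-3.3,-0.06],[7,50,30,0,0,0,-0.06],[7,50,0,0,0,0,-0.06]]]'; python3 -m handwheel '[[[7,50,0,0,0,0,-0.06],[7,50,0,0,0,0,-0.06],[0,32,0,0,0,0,-0.06],[0,0,0,0,0,0,-0.06],[0,0,0,0,0,0,-0.06]]]'; python3 - <<'E'
from h import *
c=Cam("wrist"); c.save("w5"); s=sense(); print(s["eef_pos"],s["grip_width"])
for b in c.blobs(c.mask((5,140,80),(16,255,255)),43,600): print(*b)
slots(c)
t=Cam("top"); 
for b in t.blobs(t.mask((5,170,80),(14,255,255))[:, :360],62,100,2000): print("top",*b)
E
```

```text
time_s: 14.55
eef_pos: [548.6, 109.0, 202.5]
ee_rot: [0.002, 0.688, 0.726, 0.002]
force: [0.0, 0.2, -0.4]
grip_width: 0.472
grip_force: 0.0
time_s: 15.18
eef_pos: [561.6, 239.0, 199.3]
ee_rot: [0.0, 0.688, 0.726, 0.0]
force: [0.2, 0.2, 0.1]
grip_width: 0.465
grip_force: 0.0
[561.64949492 238.65128958 199.18946547] 0.47267666511967454
[350.3 180.8] [595.6 243.3] 81.0 52.4 3.1
[255.1 111.1] [500.6 305.7] 82.3 51.6 3.1
slots
[296.1 306.8] [537.9  68.7] 56.7 42.3 96.4
top [324.2 236.2] [482.7 -22.2] 78.1 53.1 4.9
```

View pics/w5.png

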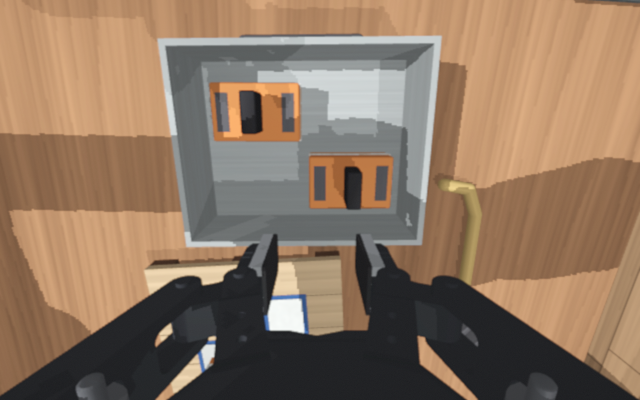

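Cases B and C remain in the tub at (350,181) and (255,111). The top camera puts the placed case 45 mm off its outline in x, so I check that.

```bash
python3 - <<'E'
from h import *
c=Cam("top"); i=c.img[170:300,190:370,::-1]; cv2.imwrite("pics/t5.png",cv2.resize(i,None,fx=4,fy=4))
E
```

```text
(no output)
```

View pics/t5.png

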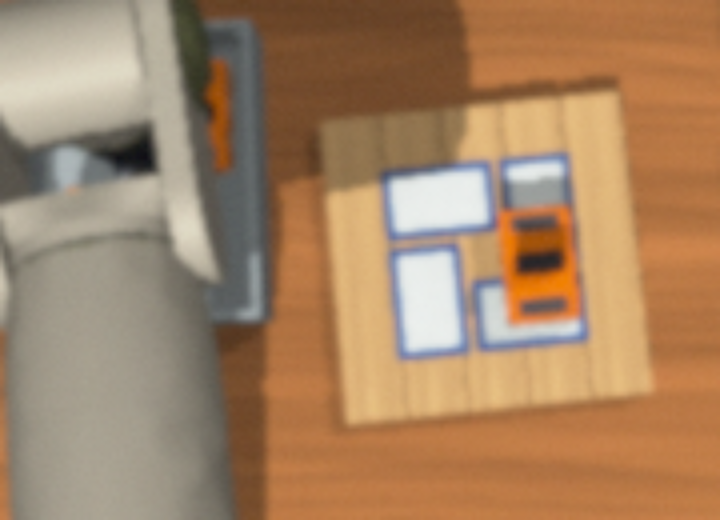

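The placed case was knocked about 42 mm toward the robot, but it stands upright; it is at (540,262) in the crop. I'll put it back last, and place B and C in s1 and s2 first. Grasp B.

```bash
python3 -m handwheel '[[[17,2,-20,0,0,0,-0.06],[16.5,2.2,-30,0,0,0,-0.06],[0,0,-45,0,0,0,-0.06],[0,0,-35,0,0,0,-0.06],[0,0,-13,0,0,0,-0.06],[0,0,0,0,0,0,-0.06],[0,0,0,0,0,0,-0.06]]]' 20; python3 -m handwheel '[[[0,0,0,0,0,0,-1],[0,0,0,0,0,0,-1],[0,0,0,0,0,0,-1],[0,0,0,0,0,0,-1],[0,0,0,0,0,0,-1]]]' 20
```

```text
time_s: 16.2
eef_pos: [595.9, 243.9, 57.5]
ee_rot: [0.001, 0.688, 0.726, 0.001]
force: [-0.8, 0.3, -0.7]
grip_width: 0.472
grip_force: 0.0
time_s: 16.82
eef_pos: [595.5, 244.0, 56.7]
ee_rot: [0.0, 0.688, 0.726, 0.001]
force: [-0.3, -0.2, 6.8]
grip_width: 0.162
grip_force: 24.8
```

```bash
python3 -m handwheel '[[[0,0,5,0,0,0,-1],[0,0,20,0,0,0,-1],[0,0,35,0,0,0,-1],[0,0,35,0,0,0,-1],[0,0,10,0,0,0,-1],[0,0,0,0,0,0,-1]]]'; python3 -m handwheel '[[[-12,-20,0,0,0,3.4,-1],[-27,-36,0,0,0,0,-1],[-27,-36,0,0,0,0,-1],[-27,-36,0,0,0,0,-1],[-27,-36,0,0,0,0,-1],[-17.5,-18,0,0,0,0,-1],[0,0,0,0,0,0,-1]]]'; cat >> h.py <<'E'
def hang(c):
    s=sense(); print(s["eef_pos"],s["grip_width"])
    for b in c.blobs(c.mask((105,70,60),(135,255,255)),24,150,9000): print("slot",*b)
    for b in c.blobs(c.mask((5,140,80),(16,255,255)),s["eef_pos"][2]-12.5,1000): print("case",*b)
E
python3 - <<'E'
from h import *
c=Cam("wrist"); c.save("w6"); hang(c)
E
```

```text
time_s: 17.58
eef_pos: [594.8, 243.8, 160.0]
ee_rot: [-0.0, 0.688, 0.726, -0.0]
force: [0.9, 0.5, -3.8]
grip_width: 0.157
grip_force: 23.7
time_s: 18.45
eef_pos: [456.2, 61.1, 159.5]
ee_rot: [-0.001, 0.666, 0.746, -0.001]
force: [0.3, 0.2, -1.3]
grip_width: 0.157
grip_force: 23.6
[457.00348618  61.67068277 159.74697291] 0.15694628827815066
slot [407.7 194.3] [534.   55.4] 81.4 52.4 96.5
slot [318.4 167.6] [456.4  77.1] 82.3 20.7 6.5
case [316.4 230.2] [455.9  65.1] 80.5 49.6 6.6
```

```bash
python3 -m handwheel '[[[1.7,-2,-30,0,0,0,-1],[0,0,-30,0,0,0,-1],[0,0,-16,0,0,0,-1],[0,0,-4,0,0,0,-1],[0,0,-2,0,0,0,-1],[0,0,0,0,0,0,-1]]]';python3 -m handwheel '[[[0,0,-2,0,0,0,-1],[0,0,0,0,0,0,-1]]]'
```

```text
time_s: 19.25
eef_pos: [459.6, 60.0, 79.1]
ee_rot: [0.0, 0.666, 0.746, 0.0]
force: [-0.9, -0.3, -1.9]
grip_width: 0.161
grip_force: 23.6
time_s: 19.5
eef_pos: [459.2, 59.8, 76.8]
ee_rot: [0.0, 0.666, 0.746, 0.0]
force: [-0.5, -0.6, -3.3]
grip_width: 0.155
grip_force: 23.6
```

```bash
python3 -m handwheel '[[[0,0,-1.5,0,0,0,-1],[0,0,0,0,0,0,-1]]]'
```

```text
time_s: 19.75
eef_pos: [459.4, 59.8, 75.7]
ee_rot: [0.0, 0.666, 0.746, 0.0]
force: [-2.9, 0.8, 3.9]
grip_width: 0.158
grip_force: 24.6
```

```bash
python3 -m handwheel '[[[0,0,0,0,0,0,-0.06],[0,0,0,0,0,0,-0.06],[0,0,0,0,0,0,-0.06],[0,0,15,0,0,0,-0.06],[0,0,40,0,0,0,-0.06],[5,30,40,0,0,-3.5,-0.06],[7,50,20,0,0,0,-0.06],[7,50,0,0,0,0,-0.06]]]'; python3 -m handwheel '[[[7,50,0,0,0,0,-0.06],[7,50,0,0,0,0,-0.06],[8,12,0,0,0,0,-0.06],[0,0,0,0,0,0,-0.06],[0,0,0,0,0,0,-0.06]]]'; python3 - <<'E'
from h import *
c=Cam("wrist"); c.save("w7"); s=sense(); print(s["eef_pos"],s["grip_width"])
for b in c.blobs(c.mask((5,140,80),(16,255,255)),43,600): print(*b)
t=Cam("top"); 
m=t.mask((5,170,80),(14,255,255)); m[:,360:]=0; m[:,:265]=0
for b in t.blobs(m,62,100,4000): print("top",*b)
E
```

```text
time_s: 20.75
eef_pos: [479.0, 191.3, 192.0]
ee_rot: [0.001, 0.688, 0.725, 0.001]
force: [0.1, -1.0, 0.0]
grip_width: 0.47
grip_force: 0.0
time_s: 21.38
eef_pos: [500.1, 301.1, 190.1]
ee_rot: [-0.0, 0.688, 0.725, -0.0]
force: [0.3, -0.4, -0.5]
grip_width: 0.47
grip_force: 0.0
[500.10697531 301.03181571 190.25871519] 0.47086834121102045
[316.2 179.6] [499.7 307.2] 81.7 51.6 3.0
top [297.9 243.5] [458.5  54.4] 82.3 53.3 6.6
top [324.3 236.3] [482.7 -22.2] 78.0 53.1 5.2
```

```bash
python3 -m handwheel '[[[0,5.2,-30,0,0,0,-0.06],[0,0,-40,0,0,0,-0.06],[0,0,-40,0,0,0,-0.06],[0,0,-20,0,0,0,-0.06],[0,0,-4,0,0,0,-0.06],[0,0,0,0,0,0,-0.06],[0,0,0,0,0,0,-0.06]]]' 20; python3 -m handwheel '[[[0,0,0,0,0,0,-1],[0,0,0,0,0,0,-1],[0,0,0,0,0,0,-1],[0,0,0,0,0,0,-1],[0,0,0,0,0,0,-1]]]' 20
```

```text
time_s: 22.35
eef_pos: [500.8, 307.1, 57.4]
ee_rot: [0.0, 0.688, 0.725, 0.001]
force: [-0.3, 0.2, -0.5]
grip_width: 0.469
grip_force: 0.0
time_s: 22.98
eef_pos: [500.3, 307.1, 56.7]
ee_rot: [0.0, 0.688, 0.726, 0.0]
force: [-2.8, -1.2, 6.1]
grip_width: 0.162
grip_force: 27.6
```

```bash
python3 -m handwheel '[[[0,0,5,0,0,0,-1],[0,0,20,0,0,0,-1],[0,0,35,0,0,0,-1],[0,0,35,0,0,0,-1],[0,0,10,0,0,0,-1],[0,0,0,0,0,0,-1]]]'; python3 -m handwheel '[[[3.8,-28,0,0,0,-9.6,-1],[4,-28,0,0,0,-9.6,-1],[4,-28,0,0,0,-9.6,-1],[4,-28,0,0,0,-9.6,-1],[4,-28,0,0,0,-9.6,-1],[4,-28,0,0,0,-9.6,-1],[4,-28,0,0,0,-9.6,-1],[4,-28,0,0,0,-9.6,-1]]]';python3 -m handwheel '[[[2,-28,0,0,0,-9.8,-1],[0,0,0,0,0,0,-1],[0,0,0,0,0,0,-1]]]';
python3 - <<'E'
from h import *
c=Cam("wrist"); c.save("w8"); hang(c)
E
```

```text
time_s: 23.72
eef_pos: [500.0, 306.9, 160.6]
ee_rot: [-0.0, 0.688, 0.725, -0.0]
force: [-0.1, -0.3, -3.3]
grip_width: 0.159
grip_force: 26.5
time_s: 24.72
eef_pos: [531.3, 82.1, 159.3]
ee_rot: [-0.0, 0.99, 0.138, -0.002]
force: [0.7, 0.4, -2.9]
grip_width: 0.16
grip_force: 26.4
time_s: 25.1
eef_pos: [533.5, 55.5, 160.1]
ee_rot: [-0.0, 0.998, 0.057, -0.001]
force: [-0.1, -0.2, -3.8]
grip_width: 0.162
grip_force: 26.4
[533.60177701  55.70548419 160.36541675] 0.16017843358201733
slot [403.3 173.7] [546.2 -19. ] 52.4 45.2 96.1
slot [317.5 166.6] [550.2  56.5] 82.2 21.6 96.6
case [331.3 230.2] [538.7  46.4] 100.1 50.2 96.6
```

View pics/w8.png

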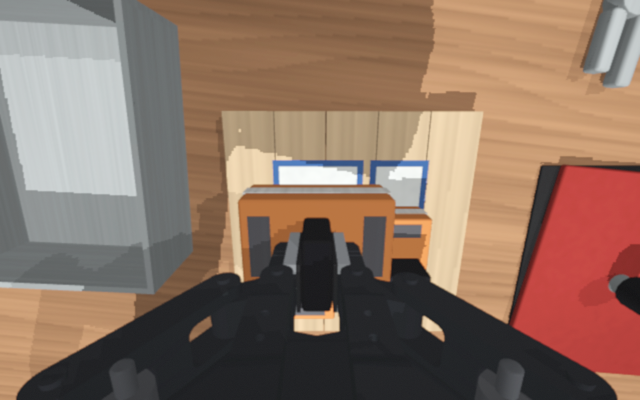

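The case hangs aligned over s2, whose strip shows at (318,167); the case's top edge runs (240..395, 195). The knocked case is behind it at (410,240). I measure the held case from its top edge.

```bash
python3 - <<'E'
from h import *
c=Cam("wrist"); z=sense()["eef_pos"][2]-13.7
m=c.mask((5,140,80),(16,255,255)); m[:,397:]=0
for b in c.blobs(m,z,1000): print("case",*b)
E
```

```text
case [317.7 230.3] [537.3  54.8] 84.3 50.6 96.6
```

```bash
python3 -m handwheel '[[[-1,0.2,-30,0,0,0,-1],[0,0,-30,0,0,0,-1],[0,0,-16,0,0,0,-1],[0,0,-4,0,0,0,-1],[0,0,-2,0,0,0,-1],[0,0,0,0,0,0,-1]]]';python3 -m handwheel '[[[0,0,-2,0,0,0,-1],[0,0,-1.5,0,0,0,-1],[0,0,0,0,0,0,-1]]]'
```

```text
time_s: 25.95
eef_pos: [533.4, 55.3, 79.9]
ee_rot: [0.0, 0.998, 0.056, 0.001]
force: [-0.2, 0.1, -2.8]
grip_width: 0.162
grip_force: 26.3
time_s: 26.32
eef_pos: [533.0, 55.2, 75.7]
ee_rot: [0.0, 0.998, 0.056, 0.0]
force: [-0.5, -0.0, -3.6]
grip_width: 0.158
grip_force: 26.4
```

```bash
python3 -m handwheel '[[[0,0,-1.5,0,0,0,-1],[0,0,0,0,0,0,-1]]]'
```

```text
time_s: 26.58
eef_pos: [533.1, 55.3, 75.7]
ee_rot: [0.0, 0.998, 0.056, 0.0]
force: [-6.5, -0.2, 12.3]
grip_width: 0.158
grip_force: 28.5
```

```bash
python3 -m handwheel '[[[0,0,0,0,0,0,-0.06],[0,0,0,0,0,0,-0.06],[0,0,0,0,0,0,-0.06],[0,0,15,0,0,0,-0.06],[0,0,50,0,0,0,-0.06],[0,0,50,0,0,10,-0.06],[-5,-14,50,0,0,10,-0.06],[-5,-14,0,0,0,10,-0.06]]]'; python3 -m handwheel '[[[-5,-14,0,0,0,10,-0.06],[-5,-14,0,0,0,10,-0.06],[-5,-14,0,0,0,10,-0.06],[-5,-14,0,0,0,10,-0.06],[-5,-14,0,0,0,10,-0.06],[-5,-14,0,0,0,10,-0.06],[0,0,0,0,0,0,-0.06],[0,0,0,0,0,0,-0.06]]]'; python3 - <<'E'
from h import *
c=Cam("wrist"); c.save("w9"); s=sense(); print(s["eef_pos"],s["ee_rot"])
for b in c.blobs(c.mask((5,140,80),(16,255,255)),62,600): print("case",*b)
for b in c.blobs(c.mask((105,70,60),(135,255,255)),24,50): print("slot",*b)
t=Cam("top")
m=t.mask((5,170,80),(14,255,255)); m[:,360:]=0; m[:,:265]=0
for b in t.blobs(m,62,100,4000): print("top",*b)
E
```

```text
time_s: 27.58
eef_pos: [524.1, 26.8, 244.1]
ee_rot: [0.002, 0.949, 0.315, 0.004]
force: [-0.3, 1.2, -1.5]
grip_width: 0.472
grip_force: 0.0
time_s: 28.58
eef_pos: [493.1, -56.4, 239.7]
ee_rot: [0.0, 0.668, 0.744, 0.0]
force: [-0.1, -1.3, -0.8]
grip_width: 0.471
grip_force: 0.0
[493.14754528 -56.31072136 239.543111  ] [1.64879681e-04 6.67308268e-01 7.44781599e-01 1.32469225e-04]
case [311.4 144.3] [484.2 -20. ] 81.2 50.5 6.3
case [294.8  61.3] [459.9  57.3] 82.4 52.6 6.3
case [367.  71.] [530.6  55.1] 80.9 53.2 96.4
slot [372.4 146. ] [549.6 -18.3] 51.0 38.0 96.3
slot [275.8 120.3] [451.2 -14.9] 81.6 51.6 96.3
top [326.6 240.1] [474.3 -28.9] 52.9 35.4 72.0
top [296.2 231.6] [487.8  48.6] 139.7 80.7 5.0
```

View pics/w9.png

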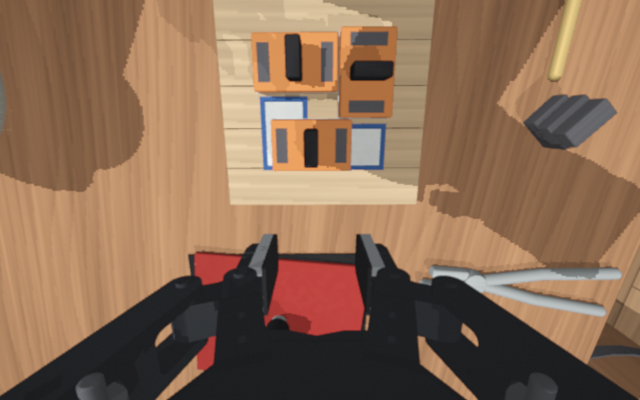

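B and C sit squarely in s1 and s2, at (295,61) and (368,71). The knocked case at (311,144) overlaps s3 and s4, standing upright. Regrasp it.

```bash
python3 -m handwheel '[[[-4.5,18,-20,0,0,0,-0.06],[-4.5,18,-40,0,0,0,-0.06],[0,0,-50,0,0,0,-0.06],[0,0,-40,0,0,0,-0.06],[0,0,-12,0,0,0,-0.06],[0,0,0,0,0,0,-0.06],[0,0,0,0,0,0,-0.06]]]' 20; python3 -m handwheel '[[[0,0,0,0,0,0,-1],[0,0,0,0,0,0,-1],[0,0,0,0,0,0,-1],[0,0,0,0,0,0,-1],[0,0,0,0,0,0,-1]]]' 20
```

```text
time_s: 29.55
eef_pos: [484.9, -21.0, 78.7]
ee_rot: [0.001, 0.666, 0.746, 0.001]
force: [-0.4, -0.6, 0.5]
grip_width: 0.468
grip_force: 0.0
time_s: 30.18
eef_pos: [484.4, -20.9, 78.0]
ee_rot: [0.001, 0.666, 0.746, 0.0]
force: [-2.7, -0.1, 6.5]
grip_width: 0.158
grip_force: 27.5
```

```bash
python3 -m handwheel '[[[0,0,5,0,0,0,-1],[0,0,20,0,0,0,-1],[0,0,35,0,0,0,-1],[20,-0.2,20,0,0,0,-1],[23,-0.2,0,0,0,0,-1],[0,0,0,0,0,0,-1],[0,0,0,0,0,0,-1]]]'; python3 - <<'E'
from h import *
c=Cam("wrist"); c.save("w10"); hang(c)
E
```

```text
time_s: 31.05
eef_pos: [526.2, -21.0, 156.7]
ee_rot: [-0.001, 0.666, 0.746, -0.0]
force: [0.0, -0.2, -3.2]
grip_width: 0.161
grip_force: 26.1
[526.24113668 -21.03788355 156.82172323] 0.15621024196030736
slot [317.8 167.1] [525.7  -2.6] 82.3 14.8 6.5
slot [229.9 163.7] [451.9 -14.5] 81.9 52.8 96.5
case [316.  228.1] [525.8 -15.9] 79.7 52.3 6.5
case [239.   87.8] [482.   53.7] 52.6 33.7 6.8
case [334.8 100.7] [526.9  52.2] 52.1 33.7 96.4
```

```bash
python3 -m handwheel '[[[2,-3.3,-30,0,0,0,-1],[0,0,-30,0,0,0,-1],[0,0,-13,0,0,0,-1],[0,0,-3,0,0,0,-1],[0,0,-1,0,0,0,-1],[0,0,0,0,0,0,-1]]]';python3 -m handwheel '[[[0,0,-1.5,0,0,0,-1],[0,0,0,0,0,0,-1]]]'
```

```text
time_s: 31.85
eef_pos: [529.4, -24.5, 81.0]
ee_rot: [0.001, 0.666, 0.746, 0.0]
force: [-0.0, -0.4, -3.6]
grip_width: 0.161
grip_force: 26.1
time_s: 32.1
eef_pos: [529.1, -24.5, 78.8]
ee_rot: [0.0, 0.666, 0.746, 0.0]
force: [0.3, 0.3, -2.9]
grip_width: 0.159
grip_force: 26.1
```

```bash
python3 -m handwheel '[[[0,0,-1.5,0,0,0,-1],[0,0,0,0,0,0,-1]]]'
```

```text
time_s: 32.35
eef_pos: [529.1, -24.5, 78.0]
ee_rot: [0.0, 0.666, 0.746, 0.0]
force: [-3.5, 0.8, 5.1]
grip_width: 0.159
grip_force: 27.5
```

Release, back off to inspect the slab, and open for the knob.

```bash
python3 -m handwheel '[[[0,0,0,0,0,0,-0.06],[0,0,0,0,0,0,-0.06],[0,0,0,0,0,0,-0.06],[0,0,15,0,0,0,-0.06],[0,0,50,0,0,0,-0.06],[-10,-10,50,0,0,0,0.5],[-14,-15,45,0,0,0,0.5],[-12,-10,0,0,0,0,0.5]]]'; python3 -m handwheel '[[[0,0,0,0,0,0,1],[0,0,0,0,0,0,1]]]'; python3 - <<'E'
from h import *
c=Cam("wrist"); c.save("w11"); s=sense(); print(s["eef_pos"],s["ee_rot"],c.o)
for b in c.blobs(c.mask((5,140,80),(16,255,255)),62,600): print("case",*b)
for b in c.blobs(c.mask((105,70,60),(135,255,255)),24,50): print("slot",*b)
t=Cam("top")
m=t.mask((5,170,80),(14,255,255)); m[:,360:]=0; m[:,:265]=0
for b in t.blobs(m,62,100,4000): print("top",*b)
red=t.mask((0,130,40),(8,255,255))|t.mask((172,130,40),(180,255,255))
print("lid",t.blobs(red,12,500))
E
```

```text
time_s: 33.35
eef_pos: [493.7, -60.3, 241.2]
ee_rot: [0.004, 0.666, 0.746, 0.001]
force: [0.6, 0.5, -0.9]
grip_width: 0.751
grip_force: 0.0
time_s: 33.6
eef_pos: [492.9, -59.1, 236.4]
ee_rot: [-0.001, 0.666, 0.746, -0.0]
force: [0.6, 0.0, -0.7]
grip_width: 0.999
grip_force: 0.0
[492.99147578 -59.06114081 236.32814429] [-8.32836648e-04  6.66276472e-01  7.45704291e-01 -2.82245513e-04] [485.81036281   9.08468528 369.74999615]
case [355.  150.6] [529.2 -23.8] 81.1 51.6 6.5
case [296.   57.9] [460.1  57.2] 82.2 52.7 6.5
case [368.9  67.9] [530.6  55. ] 81.3 53.4 96.4
slot [350.5 122.5] [524.6   4. ] 80.6 1.1 6.5
slot [285.  130.4] [451.7 -14.5] 81.6 52.4 96.5
top [297.9 229.1] [487.3  52.9] 141.3 80.1 0.9
lid [(array([410.5, 245.9]), array([ 461.9, -282.4]), 247.4, 202.7, np.float32(2.1))]
```

View pics/w11.png

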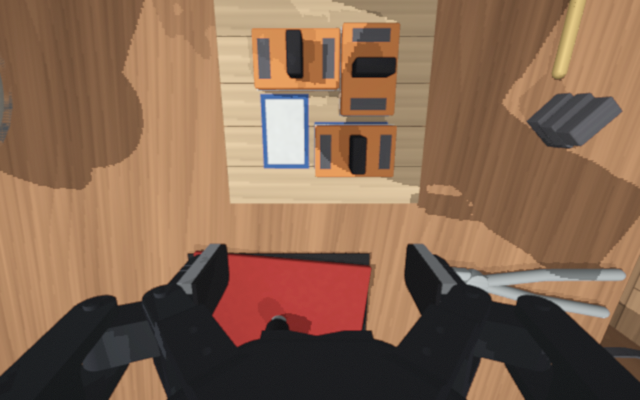

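All three cases lie in their outlines: (296,58), (370,68) and (355,150), the last about 4 mm off by the thin blue sliver, well within 10 mm. Now to the lid.

```bash
python3 -m handwheel '[[[-5,-30,0,0,0,-5,1],[-5,-45,0,0,0,0,1],[-5,-45,0,0,0,0,1],[-5,-45,0,0,0,0,1],[-5,-45,0,0,0,0,1],[-5,-12,0,0,0,0,1],[0,0,0,0,0,0,1],[0,0,0,0,0,0,1]]]'; python3 - <<'E'
from h import *
c=Cam("wrist"); c.save("w12"); s=sense(); print(s["eef_pos"],s["ee_rot"],c.o)
red=c.mask((0,130,40),(8,255,255))|c.mask((172,130,40),(180,255,255))
print("lid",c.blobs(red,12,5000))
x,y=c.proj([[462,-282,50]])[0].astype(int); print(x,y)
m=c.mask((0,0,0),(180,255,55)); k=np.zeros_like(m); k[y-35:y+35,x-35:x+35]=m[y-35:y+35,x-35:x+35]; print("knob",c.blobs(k,50,100))
E
```

```text
time_s: 34.7
eef_pos: [463.4, -280.2, 237.1]
ee_rot: [-0.0, 0.698, 0.716, 0.0]
force: [0.0, 0.2, 0.4]
grip_width: 1.001
grip_force: 0.0
[ 463.3874314  -280.27354418  237.26963572] [-6.09516321e-05  6.97748677e-01  7.16342638e-01  7.16269158e-05] [ 461.96296707 -211.58317694  370.51593056]
lid [(array([315.9, 163.3]), array([ 463.1, -280.6]), 239.6, 195.4, np.float32(1.1))]
314 179
knob [(array([315.5, 176.1]), array([ 463.6, -279.1]), 33.8, 29.9, np.float32(91.5))]
```

View pics/w12.png

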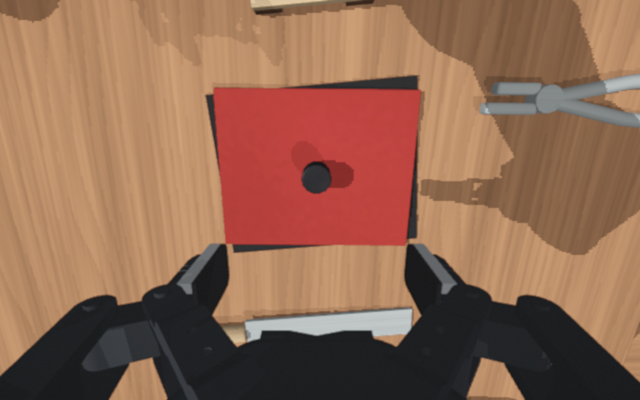

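The lid lies on the mat at (316,165), knob at (316,177), centre (463.1,-280.6) and angle 1.1°. Grasp the knob.

```bash
python3 -m handwheel '[[[0,-0.2,-50,0,0,0,1],[0,0,-55,0,0,0,1],[0,0,-55,0,0,0,1],[0,0,-35,0,0,0,1],[0,0,-7,0,0,0,1],[0,0,0,0,0,0,1],[0,0,0,0,0,0,1]]]';python3 -m handwheel '[[[0,0,0,0,0,0,-1],[0,0,0,0,0,0,-1],[0,0,0,0,0,0,-1],[0,0,0,0,0,0,-1],[0,0,0,0,0,0,-1],[0,0,0,0,0,0,-1]]]' 60;python3 -m handwheel '[[[0,0,10,0,0,0,-1],[0,0,40,0,0,0,-1],[0,0,50,0,0,0,-1],[0,0,40,0,0,0,-1],[0,0,0,0,0,0,-1]]]'
```

```text
time_s: 35.62
eef_pos: [463.8, -282.1, 36.9]
ee_rot: [0.001, 0.698, 0.716, 0.0]
force: [-0.4, 0.5, 0.7]
grip_width: 1.0
grip_force: 0.0
time_s: 36.38
eef_pos: [463.1, -281.8, 35.7]
ee_rot: [0.0, 0.698, 0.716, -0.0]
force: [-2.0, 1.2, 4.9]
grip_width: 0.38
grip_force: 59.5
time_s: 37.0
eef_pos: [463.8, -282.3, 177.9]
ee_rot: [0.003, 0.698, 0.716, 0.0]
force: [0.5, 0.5, -5.1]
grip_width: 0.377
grip_force: 61.2
```

```bash
python3 -m handwheel '[[[4,30,0,0,0,2.4,-1],[8,50,0,0,0,0,-1],[8,50,0,0,0,0,-1],[8,50,0,0,0,0,-1],[8,50,0,0,0,0,-1],[8,50,0,0,0,0,-1],[8,50,0,0,0,0,-1],[8,50,0,0,0,0,-1]]]' ;python3 -m handwheel '[[[8,50,0,0,0,0,-1],[8,50,0,0,0,0,-1],[7,46,0,0,0,0,-1],[1.5,30,0,0,0,0,-1],[0,0,0,0,0,0,-1],[0,0,0,0,0,0,-1]]]'; python3 - <<'E'
from h import *
c0=capture("wrist"); H=np.array(c0["hand_eye"]); s=sense(); print(s["eef_pos"],s["ee_rot"],s["grip_width"])
K=np.array([[c0["fx"],0,c0["cx"]],[0,c0["fy"],c0["cy"]],[0,0,1]])
for f,p,q in(("w5",(561.65,238.65,199.19),(0,.688,.726,0)),("w2",(551.2,237,311.8),(0,.708,.706,0)),("w7",(500.1,301,190.2),(0,.688,.725,0))):
    T=np.eye(4);T[:3,:3]=quat(q).as_matrix();T[:3,3]=p;W=T@H
    c=Cam.__new__(Cam);c.K=K;c.Rc=W[:3,:3];c.o=W[:3,3]
    i=cv2.imread(f"pics/{f}.png");h=cv2.cvtColor(i,cv2.COLOR_BGR2HSV)
    m=cv2.inRange(h,(85,0,60),(125,70,255)); m[250:]=0
    m=cv2.morphologyEx(m,cv2.MORPH_OPEN,np.ones((3,3)))
    for b in c.blobs(m,80,3000): print(f,*b)
i=cv2.imread("pics/w5.png")
E
```

```text
time_s: 38.0
eef_pos: [522.2, 100.0, 173.3]
ee_rot: [-0.001, 0.683, 0.73, -0.001]
force: [-0.1, 0.0, -4.1]
grip_width: 0.376
grip_force: 61.0
time_s: 38.75
eef_pos: [547.0, 273.7, 173.6]
ee_rot: [-0.001, 0.683, 0.73, -0.001]
force: [-0.4, 0.0, -4.7]
grip_width: 0.376
grip_force: 61.0
[547.2021264  273.45747676 174.11630689] [-4.40192782e-04  6.83404662e-01  7.30039050e-01 -9.27308982e-04] 0.3771956132868517
w5 [302.1 140.8] [547.3 274.5] 217.9 180.3 3.7
w2 [311.9 135.2] [547.3 277.9] 218.2 176.7 3.5
w7 [365.8 182.6] [544.5 313.3] 218.2 117.0 3.1
```

```bash
python3 -m handwheel '[[[0.3,1.5,-25,0,0,0,-1],[0,0,-20,0,0,0,-1],[0,0,-10,0,0,0,-1],[0,0,-3,0,0,0,-1],[0,0,0,0,0,0,-1],[0,0,0,0,0,0,-1]]]';python3 -m handwheel '[[[0,0,-2,0,0,0,-1],[0,0,0,0,0,0,-1]]]'
```

```text
time_s: 39.55
eef_pos: [548.1, 275.9, 117.9]
ee_rot: [0.0, 0.683, 0.73, 0.001]
force: [0.5, -0.4, -3.9]
grip_width: 0.381
grip_force: 61.1
time_s: 39.8
eef_pos: [547.7, 275.8, 115.2]
ee_rot: [-0.0, 0.683, 0.73, -0.0]
force: [0.1, -0.4, -4.3]
grip_width: 0.379
grip_force: 61.1
```

```bash
python3 -m handwheel '[[[0,0,-2,0,0,0,-1],[0,0,-1,0,0,0,-1],[0,0,0,0,0,0,-1]]]';python3 -m handwheel '[[[0,0,-1,0,0,0,-1],[0,0,0,0,0,0,-1]]]'
```

```text
time_s: 40.17
eef_pos: [547.8, 275.8, 112.1]
ee_rot: [-0.0, 0.683, 0.73, -0.0]
force: [0.2, -0.2, -3.7]
grip_width: 0.379
grip_force: 61.1
time_s: 40.42
eef_pos: [547.9, 275.8, 111.8]
ee_rot: [0.0, 0.683, 0.73, 0.0]
force: [-2.3, 0.2, 2.7]
grip_width: 0.38
grip_force: 61.6
```

```bash
python3 -m handwheel '[[[0,0,0,0,0,0,1],[0,0,0,0,0,0,1],[0,0,0,0,0,0,1],[0,0,0,0,0,0,1],[0,0,25,0,0,0,1],[0,0,50,0,0,0,1],[0,0,50,0,0,0,1],[0,0,20,0,0,0,1]]]' 20; python3 -m handwheel '[[[0,0,0,0,0,0,1],[0,0,0,0,0,0,1]]]'; python3 - <<'E'
from h import *
c=Cam("wrist"); c.save("w13"); s=sense(); print(s["eef_pos"])
red=c.mask((0,130,40),(8,255,255))|c.mask((172,130,40),(180,255,255))
print("lid",c.blobs(red,88,5000))
t=Cam("top"); t.save("t13"); m=t.mask((5,170,80),(14,255,255)); m[:,360:]=0; m[:,:265]=0
for b in t.blobs(m,62,100,4000): print("top",*b)
E
```

```text
time_s: 41.42
eef_pos: [548.4, 276.0, 259.6]
ee_rot: [0.001, 0.683, 0.73, 0.002]
force: [-0.3, 0.0, -0.2]
grip_width: 1.0
grip_force: 0.0
time_s: 41.68
eef_pos: [547.4, 275.7, 254.7]
ee_rot: [-0.001, 0.683, 0.73, -0.001]
force: [0.8, 0.2, -0.5]
grip_width: 0.998
grip_force: 0.0
[547.4277009  275.71001393 254.58163258]
lid [(array([317.4, 167.7]), array([548.1, 277.1]), 237.8, 194.4, np.float32(3.3))]
top [297.2 229.9] [488.3  46.9] 138.7 82.9 7.2
top [325.8 220.2] [528.7 -27.3] 83.6 52.9 7.5
```

The lid is back at (548.1,277.1), 3.3°, against the tub's (547.5,275.5), 3.5°. One last check of the slab.

```bash
python3 -m handwheel '[[[-3,-40,0,0,0,2.7,1],[-3,-50,0,0,0,0,1],[-3,-50,0,0,0,0,1],[-3,-50,0,0,0,0,1],[-3,-50,0,0,0,0,1],[-3,-50,0,0,0,0,1],[-3,-40,0,0,0,0,1],[0,-30,0,0,0,0,1]]]'; python3 -m handwheel '[[[0,0,0,0,0,0,1],[0,0,0,0,0,0,1]]]'; python3 - <<'E'
from h import *
c=Cam("wrist"); c.save("w14"); print(c.o)
for b in c.blobs(c.mask((5,140,80),(16,255,255)),62,600): print("case",*b)
for b in c.blobs(c.mask((105,70,60),(135,255,255)),24,300): print("slot",*b)
t=Cam("top"); red=t.mask((0,130,40),(8,255,255))|t.mask((172,130,40),(180,255,255))
print("lid",t.blobs(red,88,500))
E
```

```text
time_s: 42.78
eef_pos: [526.3, -85.8, 255.4]
ee_rot: [-0.001, 0.666, 0.746, -0.0]
force: [0.1, 0.8, -0.4]
grip_width: 1.001
grip_force: 0.0
time_s: 43.02
eef_pos: [526.7, -83.5, 255.7]
ee_rot: [-0.001, 0.666, 0.746, -0.0]
force: [-0.2, 0.1, 0.5]
grip_width: 1.001
grip_force: 0.0
[519.36824288 -15.31643738 389.09419031]
case [325.1 122.3] [529.1 -24.3] 82.2 52.2 6.6
case [265.8  31.4] [460.3  56.6] 81.7 52.7 6.5
case [336.7  42.4] [531.7  53.1] 79.4 52.1 96.4
slot [259.9 105.1] [451.6 -14.3] 81.5 52.4 96.3
lid [(array([222.6, 212.8]), array([547.2, 273.7]), 242.8, 198.3, np.float32(3.2))]
```

View pics/w14.png

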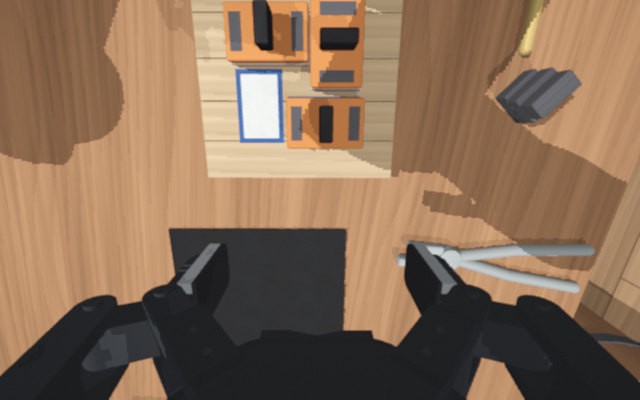

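All three cases sit in their outlines, the worst about 4 mm off at (325,122), and the mat is empty. Hand in.

```bash
python3 -c "
from rig import *
print(finish_job())"
```

```text
the job is handed in; nothing more can be done
None
```

Job handed in: all three nail cases are in their outlines (worst about 4 mm off, after one was knocked aside and re-laid), the lid is back on the tub within about 2 mm, and the judge returned no verdict.

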